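Close a watch with the snap-back case press

ROBOT

A 6-joint arm with a two-finger parallel gripper is mounted at the origin on a cart in front of the work surface, level with it; the furniture and walls round the work are solid. World frame = base frame: x ahead of the robot, y to its left, z up, the work surface at z = 0. Lengths are in m, angles in rad, forces in N, time in s.
With the tool pointing down it reaches from about 0.375 to 0.9 m from the base axis. Payload 3.1 kg.
Tool frame: the origin (TCP) lies at the centre of the arm's flange, where the gripper is bolted on; the fingertips stand robot.tip_extent ahead of it and the grasp point (between the pads) lies 164 mm ahead of it (robot.tip_extent is the distance from the TCP to the fingertips, in m); z points along the fingers, y is the line along which they close (so a half turn about z gives the same grasp; the last joint's range is limited). The gripper opens to 87 mm and grips with 3 to 60 N. Pads are 19 mm wide; open, the fingers measure 117 mm over their backs; the gripper's body (75 mm by 190 mm) begins 51 mm behind the grasp point.
Start: joints at [1.171, 0.527, 1.433, -0, 1.181, -0.178], TCP at [0.137, 0.61, 0.405] pointing down, gripper open.
Joint ranges: [-3.08, 3.08], [-0.75, 2.2], [0.22, 2.44], [-1.43, 4.57], [0, 2.65], [-2.85, 2.85]. Speed limits (rad/s): [2.79, 2.79, 3.14, 3.14, 3.14, 3.14].

INTERFACE

Orientations are given as a unit quaternion [x, y, z, w].
In Python, from rig import get_obs, camera, hand_in, cut_out, robot gives the robot as it stands.
- The arm moves only by the tool step_arm, never from a script. Its argument "rows" is a list of rows, each a list of 6 numbers: the shift along the world's x, y, z in m, then the turn, a rotation vector about the world's x, y, z in degrees. A call has 1 to 12 rows; each row shifts and turns the commanded pose from where the row before left it; what a row does not reach is not made up. A row lasts 1/8 s, in which the tool goes at most 62.5 mm and 10.7 degrees, less where a joint would pass 70% of its speed; a pose out of reach is approached as far as the arm can. A call is refused whole if a number of a shift passes 0.0625 or a number of a turn 10.7, either way. A call with a gripper value outside its range is refused whole. "jaw" is the finger opening in m, from 0 to 0.087, set as the call begins (left out, the last holds). The fingers move at their own pace and stop on an object; "squeeze" is the grip in N (left out, the last holds). Time passes only in rows, so rows that do not move let the fingers close. It gives the time, the measured TCP pose, the force, the opening and the grip force at its end, in the units of the state.
- get_obs(): the state, without advancing time (a new reading comes with each control period).
- camera(name): name is "scene" or "top"; returns a dict with "pixels" (420x560x3 uint8, blue, green, red), "depth" (420x560 float32, m along the optical axis (not along the pixel's ray), 0 where there is no reading), "fov_y" (degrees; the focal length in pixels is half the picture's height over the tangent of half this angle, whatever the lens; pixels are square), "cx", "cy" (the principal point, pixels), "extrinsics" (4x4, takes a point from camera to world coordinates). Camera axes: x right, y up, looking along -z (the intrinsics and any distortion apply to the point x, -y, -z); pixel columns grow to the right and rows downward; lengths in m; the calibration is good to about 2 mm. A picture is of the moment at which its call begins.
- hand_in(): hands the job in; it is judged then, once.
Trained networks look in the newest picture that a camera, given by its name, has taken for a name from the list of things; names that differ only in an ending like _2 or _b are one class to them, and where a whole thing is asked for, a point or a joint stands for the part that bears it (a point fixed in the world has none). Each returns a list of dicts, best first, with "confidence" (0 to 1); they miss things now and then, are a little off and sometimes report something else, mostly with a low value. They report only what shows in the picture. A call takes as long as a camera call. They do not tell look-alikes from the thing itself.
- cut_out(label, camera): "region" (420x560 bool, what is visible of it) and "extent" ([centre column, centre row, width, height] in pixels, round what is visible of it).
The state is a dict: "time": time; "q": joint angles; "joint_velocities": joint speeds; "joint_torque": joint torques, N m; "position": TCP position; "tool_rot": TCP orientation; "ft_force": force on the tool from outside, world axes, zero at the start; "moment": the same for the moment, N m; "grip_width": finger opening in m; "grip_force": force on a finger pad.
Only numpy, scipy, OpenCV 4.12 (cv2) and the standard library are available. Lean on these libraries where they do the work, as an engineer would, in place of code of your own. Each camera call takes 0.05 s, during which the arm holds its last target. There are 200 camera calls.

TASK

Close the open watch in the blue case press: lay the loose steel watch back, flat side up, squarely in the mouth of the case so that it rests on the snap lip, slide the carriage all the way in under the plunger, then press the black plunger knob straight down through its soft first stop until it comes up solid at the second stop, keep it there for about half a second, and let it rise again. The back must end up snapped down on the case all round and the carriage stay pushed in. Never push on the plunger with more than 25 N, because the crystal is underneath, and leave the bottle, the tin and the brass cube where they are.

Things in the scene. Friction and masses are not known exactly. Their poses are not given: they have to be found in the camera images.
- press: Watch-case press, fixed on the bench: blue cast frame, base 250 x 100 mm, its top 16 mm up, a column behind and a head that overhangs at 69 to 93 mm height. Origin on the bench on the plunger's vertical axis; +x points from the open front to the column, +z up. The base reaches from x = -165 to +85 mm. Its place varies and it is turned by up to 0.3 rad.
- carriage (a joint): Sliding carriage of the press, m: 0 is fully out at the front (loading), 0.095 is fully in against its stop, with the watch under the plunger. It slides along the press's +x with about 2.5 N of friction and stays where it is left. It starts within 20 mm of fully out.
- carriage_grip (a point): Centre of the black upright grip on the carriage: a round knob of 20 mm diameter, 22 mm high, on a thin post, its centre 65 mm above the bench and 72 mm in front of the case's centre. Take it from above with a finger on either side (across the press's y). Axes as the press.
- case_rim (a point): Centre of the mouth of the round steel watch case, at the height of its flat rim (38 mm above the bench). The case, 46 mm in diameter, lies face down and open in a nylon nest on the carriage and moves with it; bore 37 mm wide, with a sprung snap lip (four steel nubs) 2 mm below the rim. Axes as the press.
- watch_back: The loose watch back with a snap fit, about 30 g: a round steel flange 41 mm in diameter, 3.5 mm thick, over a tapered skirt at most 34 mm wide; 10.5 mm high in all. Origin at the centre of the skirt's underside; the flange's underside is 7 mm, its flat outer face 10.5 mm above it (own +z). It lies skirt down on the bench. Grip it by the flange; its turn does not matter.
- back_flange (a point): Centre of the underside of the watch back's flange. Laid loosely in the case, it stands 4 to 5 mm above the rim, the skirt resting on the snap lip; about 5 N on it snaps it past the lip; fully home it lies on the rim (within 0.3 mm of case_rim).
- plunger: Black plunger knob on top of the ram, 36 mm in diameter, 14.5 mm high, slightly domed, pressed straight down with closed fingertips. Origin at the centre of its top, 137 mm above the bench when up. Between knob and ram sits a stiffer spring: it gives way only above about 7 N and closes its 4.5 mm gap at about 13 N: the solid second stop. Over 25 N cracks the crystal.
- ram_collar (a point): Centre of the top of the brass collar on the ram under the plunger knob: 19.0 mm below the knob's top at rest (a gap of 4.5 mm under the knob), 14.5 mm at the second stop, where the gap is closed. It goes down with the ram; from first to second stop the knob sinks by about 9 mm in all.
- ram (a joint): Travel of the ram (with die and knob), m: 0 fully up, growing downward to 0.018, on a soft return spring (3 to 5 N) that lifts it when let go. The white die under it meets the watch back after 3 to 12 mm: the soft first stop. How deep that is differs each time (die screwed in more or less) and is not measured. After it the back snaps down and the ram follows it by 4 to 5 mm.
- flux_bottle: Bystander: white round bottle with a green needle tip, 48 mm in diameter, 120 mm high, 75 g, standing to the left of the press. Origin at the centre of its underside.
- parts_tin1: Bystander: round aluminium tin, 60 mm in diameter, 22 mm high, 40 g, to the left of the press's front. Origin at the centre of its underside.
- dapping_cube: Bystander: brass dapping cube of 42 mm, 0.42 kg, to the right of the press. Origin at the centre of its underside.
There are look-alikes about, which are no part of the job. Several things look just like the watch_back: the one meant starts farthest from the robot's base.

How it is judged:
On the way, in this order (a step that is already met when the one before it is completed fails the run):
1. the watch back lies loose in the mouth of the case, resting on the snap lip: centred within 2.5 mm, level within 0.1 rad, its flange 2.5 to 7 mm above the rim, let go (horizontal distance between back_flange and case_rim below 0.0025 m and z of back_flange in the frame of case_rim between 0.0025 and 0.007 m and angle between watch_back's own z axis and vertical below 0.1 rad and contact force between each of the arm, the fingers and watch_back below 0.05 N), for 0.2 s.
2. the carriage is fully in (within 3 mm of its stop) with the back still loose on the lip (flange more than 2.5 mm above the rim) (value of joint carriage above 0.092 m and horizontal distance between back_flange and case_rim below 0.003 m and z of back_flange in the frame of case_rim above 0.0025 m), for 0.1 s.
3. the plunger is held at its second stop (the gap under the knob closed to less than 1 mm) with the carriage in and the back snapped down to less than 1.5 mm (z of plunger in the frame of ram_collar below 0.0155 m and value of joint carriage above 0.092 m and z of back_flange in the frame of case_rim below 0.0015 m), for 0.3 s.
At the end, for the whole second after the job is handed in: The watch back is snapped home: its flange within 1.5 mm of the case's rim, centred within 2 mm and level within 0.06 rad; the carriage is fully in (within 3 mm of its stop) and the plunger has come all the way up again (ram within 1.5 mm, gap under the knob open again to within 1 mm) (z of back_flange in the frame of case_rim between -0.0015 and 0.0015 m and horizontal distance between back_flange and case_rim below 0.002 m and angle between watch_back's own z axis and vertical below 0.06 rad and value of joint carriage above 0.092 m and value of joint ram below 0.0015 m and z of plunger in the frame of ram_collar above 0.018 m and linear speed of watch_back below 0.01 m/s); the robot touches nothing.
It fails at once if the plunger is pushed with more than 25 N (contact force between anything else and plunger above 25 N).
It fails at once if the bottle, the tin or the brass cube is moved by more than 15 mm or tipped (distance of any of flux_bottle, parts_tin1, dapping_cube from where it was at the start of the episode above 0.015 m or angle between flux_bottle's own z axis and vertical above 0.3 rad).
It also fails if it takes over 72 s, if anything falls off the work surface, if the arm or the gripper's body presses on something with over 40 N, if the wrist force passes 120 N, or if a joint passes its speed limit or range.

## Working session

There is one attempt and no reset: what is moved stays moved. The work goes in short steps, Python scripts to look and compute and a tool call to move; the robot and the scene stay as the last step left them, time stands still between calls to the robot, and variables do not carry over. Pictures are saved under pics/ and viewed, at most 10 in all, crops included, and the job is handed in when it is done.

Besides the shell and the picture viewer there is one more tool, called after "Request:" in YAML: its name, and indented under it one key for each argument. step_arm: Moves the arm, as the interface text tells. Its arguments: {"type":"object","properties":{"rows":{"type":"array"},"jaw":{"type":"number"},"squeeze":{"type":"number"}},"required":["rows"]}

```bash
ls; mkdir -p pics
cat > h.py <<'E'
import numpy as np, cv2
from rig import get_obs, camera, hand_in, cut_out, robot
def K(c):
    return 210/np.tan(np.radians(c["fov_y"])/2)
def pt(c,u,v,d):
    f=K(c); p=np.array([(u-c["cx"])/f*d,-(v-c["cy"])/f*d,-d,1.0]); return (np.array(c["extrinsics"])@p)[:3]
def ray_z(c,u,v,z):
    E=np.array(c["extrinsics"]); o=E[:3,3]; r=pt(c,u,v,1.0)-o; return o+r*(z-o[2])/r[2]
def cloud(c):
    v,u=np.mgrid[:420,:560]; f=K(c); d=c["depth"]
    p=np.stack([(u-c["cx"])/f*d,-(v-c["cy"])/f*d,-d,np.ones_like(d)],-1)
    w=(p@np.array(c["extrinsics"]).T)[...,:3]; w[d==0]=np.nan; return w
def proj(c,p):
    q=np.linalg.inv(np.array(c["extrinsics"]))@np.append(p,1); f=K(c); return c["cx"]+f*q[0]/-q[2], c["cy"]-f*q[1]/-q[2]
E
python3 - <<'E'
from h import *
print(robot, get_obs())
for n in("scene","top"):
    c=camera(n); cv2.imwrite(f"pics/{n}0.png",c["pixels"]); print(n,{k:v for k,v in c.items() if k not in("pixels","depth")})
    W=cloud(c)
    for l in("press","carriage","carriage_grip","case_rim","watch_back","plunger","ram_collar","flux_bottle","parts_tin1","dapping_cube"):
        for r in cut_out(l,n)[:5]:
            w=W[r["region"]]; print(l,round(r["confidence"],2),np.round(r["extent"],0),np.round(np.nanmedian(w,0),3),np.round(np.nanmax(w[:,2]),3))
E
```

```text
pics
<Robot object at 0x7fcbb4dbc050> {'time': 0.0, 'q': array([ 1.17150217e+00,  5.28473162e-01,  1.43391893e+00, -1.95444927e-05,
        1.18141116e+00, -1.78474537e-01]), 'joint_velocities': array([-0.00020115, -0.00074099,  0.00044283, -0.00081024,  0.00084934,
       -0.00099585]), 'joint_torque': array([ 1.42713787e-03, -4.40046573e+01, -1.76595140e+01,  6.35178527e-02,
        5.81937900e-02, -1.72172654e-04]), 'position': array([0.13671232, 0.60950394, 0.40376162]), 'tool_rot': array([ 1.10181860e-01,  9.93910829e-01, -1.06207454e-03, -3.06219369e-04]), 'ft_force': array([-0.52153216, -0.11707472, -0.56924043]), 'moment': array([-0.0198693 ,  0.01869129,  0.01705266]), 'grip_force': 0.0, 'grip_width': 0.08697528986575738}
scene {'fov_y': 44.885651729832404, 'cx': 281.52153215498066, 'cy': 212.42160318183915, 'extrinsics': array([[ 0.74612421,  0.49715569, -0.44287118, -0.03175601],
       [-0.66580476,  0.55876346, -0.49445668, -0.60762113],
       [ 0.00163828,  0.66379184,  0.74791558,  0.98166148],
       [ 0.        ,  0.        ,  0.        ,  1.        ]])}
press 
[... 1357 characters left out ...]
im 0.55 [244. 200.  27.  46.] [0.533 0.055 0.027] 0.082
watch_back 0.68 [182. 293.  18.  18.] [0.303 0.214 0.012] 0.018
watch_back 0.66 [342. 225.  15.  18.] [ 0.466 -0.184  0.011] 0.019
watch_back 0.58 [200. 253.  11.  14.] [0.393 0.164 0.011] 0.019
watch_back 0.48 [229. 261.  18.  15.] [0.371 0.092 0.011] 0.017
plunger 0.52 [238. 152.  18.  13.] [0.62  0.072 0.137] 0.143
plunger 0.25 [341. 225.  18.  17.] [ 0.464 -0.184  0.011] 0.019
ram_collar 0.59 [234. 151.  15.  18.] [0.62  0.072 0.137] 0.143
flux_bottle 0.62 [187. 170.  22.  21.] [0.599 0.187 0.065] 0.113
parts_tin1 0.86 [197. 217.  23.  25.] [0.487 0.176 0.022] 0.03
dapping_cube 0.78 [343. 139.  19.  22.] [ 0.683 -0.197  0.038] 0.047
```

Run:
```python
import cv2
a=cv2.imread("pics/top0.png"); cv2.imwrite("pics/a.png",cv2.resize(a[110:335,130:430],None,fx=2.66,fy=2.66,interpolation=cv2.INTER_CUBIC))
a=cv2.imread("pics/scene0.png"); cv2.imwrite("pics/b.png",cv2.resize(a[110:320,130:410],None,fx=2.8,fy=2.8,interpolation=cv2.INTER_CUBIC))
```

```text
(no output)
```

View pics/a.png

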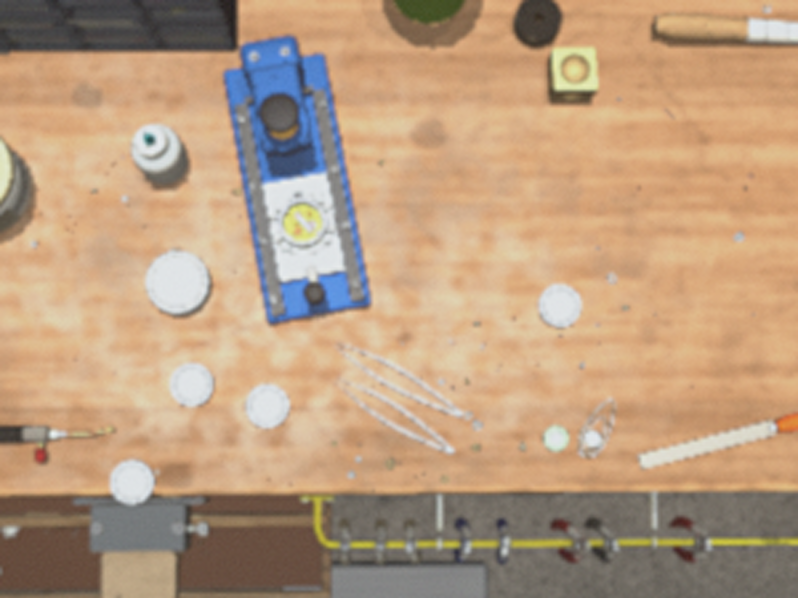

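View pics/b.png

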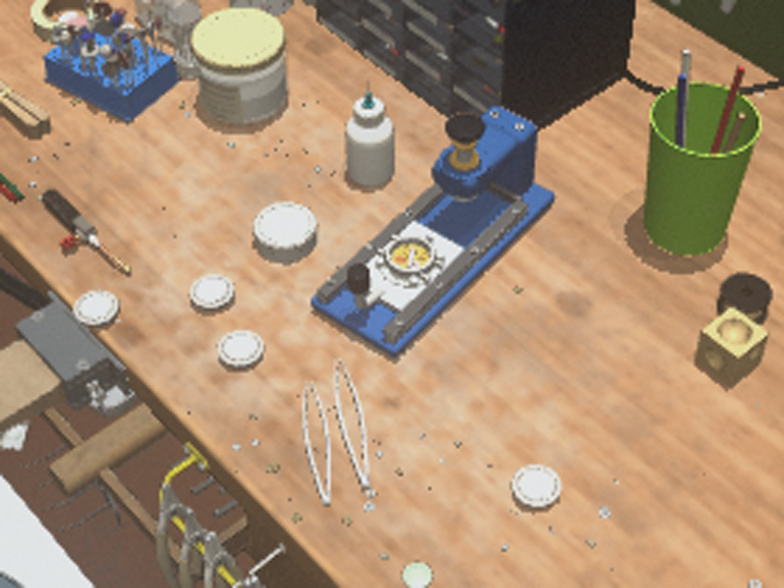

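Run:
```python
from h import *
import pickle
out={}
for n in("scene","top"):
    cs=[camera(n) for _ in range(5)]; c=dict(cs[0]); print(n,[float(np.abs(k["pixels"].astype(int)-cs[0]["pixels"]).mean()) for k in cs[1:2]])
    c["pixels"]=np.mean([k["pixels"] for k in cs],0).astype(np.uint8); D=np.stack([k["depth"] for k in cs]); c["depth"]=np.median(D,0); out[n]=c
pickle.dump(out,open("c0.pkl","wb"))
def cr(n,u,v,w,h,s): return cv2.resize(cv2.getRectSubPix(out[n]["pixels"],(w,h),(float(u),float(v))),None,fx=s,fy=s,interpolation=cv2.INTER_NEAREST)
a=np.hstack([cr("top",341,225,25,30,10),cr("top",244,200,50,60,5),cr("scene",323,284,25,30,10)])
b=np.hstack([cr("scene",278,205,50,60,5),cr("top",239,155,50,60,5),cr("scene",290,165,50,60,5)])
cv2.imwrite("pics/c.png",np.vstack([a,b])[:600])
for n in out:
    W=cloud(out[n]); 
    m=(np.hypot(W[...,0]-.467,W[...,1]+.185)<.06); z=W[...,2][m]; print(n,"bench z",np.nanmedian(z[z<.007]),"top",np.nanmedian(z[z>.008]))
    m=np.hypot(W[...,0]-.62,W[...,1]-.07)<.03; p=W[m&(W[...,2]>.128)]; print("knob",np.median(p,0),np.mean(p,0),(p.max(0)+p.min(0))/2,len(p))
    m=np.hypot(W[...,0]-.47,W[...,1]-.05)<.035; p=W[m&(W[...,2]>.055)]; print("grip",np.median(p,0),np.mean(p,0),(p.max(0)+p.min(0))/2,p.max(0)-p.min(0),len(p))
    b=np.hypot(W[...,0]-.583,W[...,1]-.06)<.2
    px=out[n]["pixels"].astype(int); blue=(px[...,0]>px[...,2]+50)&b&(W[...,2]<.03); bp=W[blue]
    print(cv2.minAreaRect(bp[:,:2].astype(np.float32)),np.median(bp[:,2]))
```

```text
scene [1.4775240929705216]
top [1.3878543083900228]
scene bench z 0.0006526035325812307 top 0.011561780666705435
knob [0.62025321 0.06879766 0.13751532] [0.62038395 0.06899841 0.13716103] [0.62201369 0.07078027 0.13550516] 126
grip [0.47052736 0.03946537 0.07515396] [0.47110654 0.04021696 0.07167768] [0.47287139 0.04210039 0.06829381] [0.01866401 0.01850292 0.02131532] 78
((0.5834454894065857, 0.05944133549928665), (0.24883659183979034, 0.09612714499235153), 8.708135604858398) 0.016604578212730647
top bench z -5.3067298434017474e-05 top 0.010942821418704174
knob [0.61916896 0.07167066 0.1369825 ] [0.61911248 0.07188161 0.13686881] [0.61995494 0.07182101 0.13666738] 184
grip [0.46931483 0.044398   0.0764716 ] [0.46943792 0.04401337 0.07499553] [0.4698242  0.04454874 0.06863919] [0.01803367 0.01910101 0.02290822] 61
((0.5803332328796387, 0.0654841735959053), (0.24723699688911438, 0.09712506830692291), 10.468184471130371) 0.01636260457484484
```

View pics/c.png

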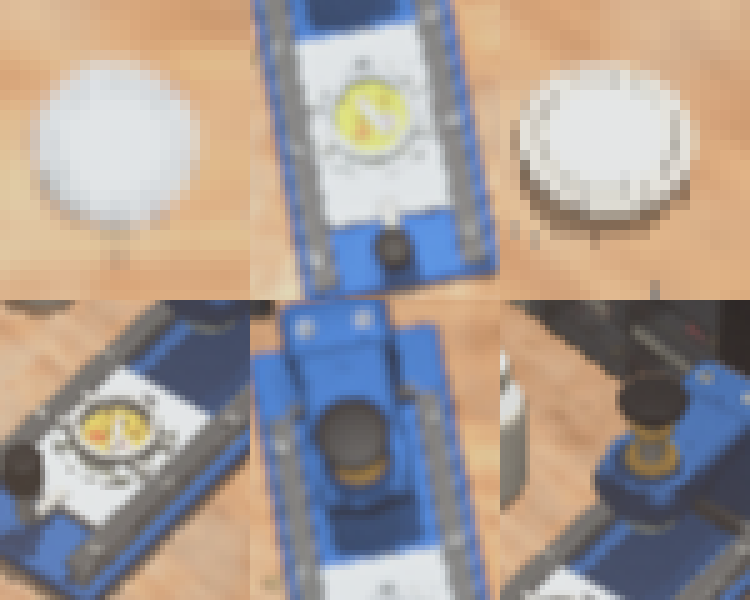

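```bash
cat > m.py <<'E'
from h import *
def back(c,u,v,z=0.009):
    # centroid of the white disc near (u,v)
    px=c["pixels"].astype(int); m=(px[...,0]>px[...,2]*0.82)
    yy,xx=np.mgrid[:420,:560]; m&=np.hypot(xx-u,yy-v)<13; m=m.astype(np.uint8)
    cn=max(cv2.findContours(m,cv2.RETR_EXTERNAL,cv2.CHAIN_APPROX_NONE)[0],key=cv2.contourArea)
    e=cv2.fitEllipse(cn); return np.array(e[0]),e[1],ray_z(c,*e[0],z)
def tri(ca,a,cb,b):
    A=[];r=[]
    M=np.zeros((3,3));s=np.zeros(3)
    for c,p in((ca,a),(cb,b)):
        o=np.array(c["extrinsics"])[:3,3]; d=pt(c,*p,1.)-o; d/=np.linalg.norm(d); P=np.eye(3)-np.outer(d,d); M+=P; s+=P@o
    return np.linalg.solve(M,s)
E
python3 - <<'E'
from m import *
import pickle
print(robot.tip_extent)
o=pickle.load(open("c0.pkl","rb")); T,S=o["top"],o["scene"]
bt=back(T,341,225); bs=back(S,323,284); print(bt,bs,tri(T,bt[0],S,bs[0]))
for n,(u,v) in(("top",(243.5,193.5)),("scene",(275,201))):
    c=o[n]; px=c["pixels"].astype(int); yy,xx=np.mgrid[:420,:560]
    y=(px[...,2]-px[...,0]>60)&(np.hypot(xx-u,yy-v)<13); 
    e=cv2.fitEllipse(cv2.findNonZero(cv2.Canny(y.astype(np.uint8)*255,50,100))); mu=np.array([xx[y].mean(),yy[y].mean()]); print(n,"dial",e,mu,ray_z(c,*mu,.034),ray_z(c,*mu,.038))
    W=cloud(c); f=K(c)
    for nm,(x,yv,r),z0,zt in(("knob",(.62,.07,.035),.132,.137),("grip",(.47,.042,.025),.070,.076)):
        m=(np.hypot(W[...,0]-x,W[...,1]-yv)<r)&(W[...,2]>z0); mu=np.array([xx[m].mean(),yy[m].mean()]); print(nm,mu,ray_z(c,*mu,zt),m.sum())
E
```

```text
0.1822
(array([339.97091675, 224.50964355]), (15.432706832885742, 15.933571815490723), array([ 0.46526396, -0.1834676 ,  0.009     ])) (array([321.10974121, 283.09329224]), (14.182018280029297, 16.788372039794922), array([ 0.4682766 , -0.18507013,  0.009     ])) [ 0.46660705 -0.18440062  0.00933789]
top dial ((242.6930694580078, 192.7154998779297), (11.713936805725098, 13.36497688293457), 46.411903381347656) [242.52941176 192.73529412] [0.54301849 0.06030798 0.034     ] [0.54228699 0.06006246 0.038     ]
knob [234.90217391 152.15217391] [0.61906831 0.07187323 0.137     ] 184
grip [248.         219.62962963] [0.47028716 0.04447899 0.076     ] 54
scene dial ((275.8684997558594, 200.6934051513672), (7.95635461807251, 12.971182823181152), 87.9989242553711) [275.76470588 200.51470588] [0.54542333 0.05885973 0.034     ] [0.5429871  0.05604657 0.038     ]
knob [295.552 154.984] [0.62052763 0.06924309 0.137     ] 125
grip [257.47058824 207.41176471] [0.47206896 0.04153962 0.076     ] 51
```

Request:
step_arm:
  rows:
    - [0.055,-0.035,0,0,0,-4.2]
    - [0.055,-0.035,0,0,0,-4.2]
    - [0.055,-0.035,0,0,0,-4.2]
    - [0.055,-0.035,0,0,0,-4.2]
    - [0.055,-0.035,0,0,0,-4.2]
    - [0.055,-0.035,0,0,0,-4.2]
    - [0,-0.058,0,0,0,-4.2]
    - [0,-0.058,0,0,0,-4.2]
    - [0,-0.058,0,0,0,-4.2]
    - [0,-0.058,0,0,0,-4.2]
    - [0,-0.058,0,0,0,-4.2]
    - [0,-0.058,0,0,0,-4.2]
  jaw: 0.065
  squeeze: 4

```text
time: 3.1
position: [0.4531, 0.0587, 0.4051]
tool_rot: [0.524, 0.852, 0.0, 0.001]
ft_force: [0.0, -0.9, 0.4]
grip_width: 0.0652
grip_force: 0.0
```

Request:
step_arm:
  rows:
    - [0.004,-0.059,0,0,0,-4.1]
    - [0.004,-0.059,0,0,0,-4.1]
    - [0.004,-0.059,-0.03,0,0,-4.1]
    - [0.003,-0.059,-0.045,0,0,-4.1]
    - [0,0,-0.05,0,0,0]
    - [0,0,-0.04,0,0,0]
    - [0,0,0,0,0,0]
    - [0,0,0,0,0,0]

```text
time: 4.1
position: [0.4681, -0.163, 0.2496]
tool_rot: [0.639, 0.769, 0.0, 0.001]
ft_force: [0.5, -0.3, 0.7]
grip_width: 0.0654
grip_force: 0.0
```

Request:
step_arm:
  rows:
    - [-0.001,-0.0214,0,0,0,0]
    - [0,0,-0.03,0,0,0]
    - [0,0,-0.02,0,0,0]
    - [0,0,-0.0126,0,0,0]
    - [0,0,0,0,0,0]
    - [0,0,0,0,0,0]

```text
time: 4.85
position: [0.4669, -0.1843, 0.187]
tool_rot: [0.639, 0.769, 0.0, 0.001]
ft_force: [-0.2, -0.2, 0.2]
grip_width: 0.065
grip_force: 0.0
```

Request:
step_arm:
  rows:
    - [0,0,0,0,0,0]
    - [0,0,0,0,0,0]
    - [0,0,0,0,0,0]
    - [0,0,0,0,0,0]
  jaw: 0.03

```text
time: 5.35
position: [0.4666, -0.1842, 0.1861]
tool_rot: [0.639, 0.769, 0.0, 0.0]
ft_force: [-0.1, 0.5, 1.1]
grip_width: 0.0407
grip_force: 4.0
```

Request:
step_arm:
  rows:
    - [0,0,0,0,0,0]
    - [0,0,0,0,0,0]
    - [0,0,0,0,0,10]
    - [0,0,0,0,0,10]
    - [0,0,0,0,0,10]
    - [0,0,0,0,0,10]
    - [0,0,0,0,0,10]
    - [0,0,0,0,0,10]
    - [0,0,0,0,0,10]
    - [0,0,0,0,0,10]
    - [0,0,0,0,0,10]
    - [0,0,0,0,0,0]
  jaw: 0.065

```text
time: 6.85
position: [0.4665, -0.1842, 0.1859]
tool_rot: [-0.091, 0.996, 0.0, -0.0]
ft_force: [-0.2, -0.4, -0.1]
grip_width: 0.065
grip_force: 0.0
```

Request:
step_arm:
  rows:
    - [0,0,0,0,0,0]
    - [0,0,0,0,0,0]
    - [0,0,0,0,0,0]
    - [0,0,0,0,0,0]
  jaw: 0.03

```text
time: 7.35
position: [0.4665, -0.1842, 0.186]
tool_rot: [-0.092, 0.996, -0.0, 0.0]
ft_force: [-0.1, 0.6, 0.7]
grip_width: 0.0404
grip_force: 4.0
```

Request:
step_arm:
  rows:
    - [0,0,0,0,0,0]
    - [0,0,0,0,0,0]
    - [0,0,0.03,0,0,0]
    - [0.05,0,0.03,0,0,0]
    - [0.05,0,0,0,0,0]
    - [0.05,0,0,0,0,0]
    - [0.0,0,0,0,0,0]
  jaw: 0.065

```text
time: 8.22
position: [0.6198, -0.1842, 0.2465]
tool_rot: [-0.093, 0.996, -0.001, 0.003]
ft_force: [-0.6, -0.5, -0.1]
grip_width: 0.0651
grip_force: 0.0
```

Run:
```python
from m import *
import pickle
o={}
for n in("scene","top"):
    cs=[camera(n) for _ in range(4)]; c=dict(cs[0]); c["pixels"]=np.mean([k["pixels"] for k in cs],0).astype(np.uint8); o[n]=c
pickle.dump(o,open("c1.pkl","wb"))
T,S=o["top"],o["scene"]
bt=back(T,340,225); bs=back(S,321,283); print(bt,bs,tri(T,bt[0],S,bs[0]))
print(get_obs()["position"])
cv2.imwrite("pics/d.png",np.hstack([cv2.resize(T["pixels"][190:260,300:380],None,fx=5,fy=5),cv2.resize(S["pixels"][250:320,280:360],None,fx=5,fy=5)]))
```

```text
(array([340., 225.]), (24.745393753051758, 24.745393753051758), array([ 0.4640219 , -0.18351086,  0.009     ])) (array([320.81121826, 282.72372437]), (14.108818054199219, 16.80375862121582), array([ 0.46847452, -0.18390432,  0.009     ])) [ 0.46526704 -0.18423642  0.01190939]
[ 0.61564166 -0.18432419  0.24592059]
```

View pics/d.png

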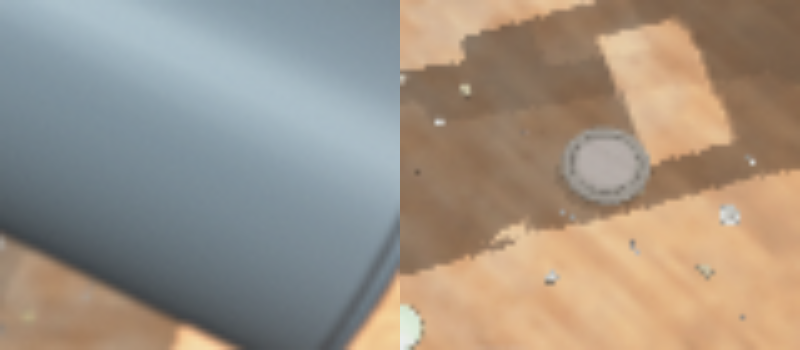

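Request:
step_arm:
  rows:
    - [0,0,0.03,0,0,0]
    - [-0.029,0.045,0.026,0,0,0]
    - [-0.029,0.045,0,0,0,0]
    - [-0.029,0.045,0,0,0,0]
    - [-0.029,0.045,0,0,0,0]
    - [-0.028,0.0468,0,0,0,0]
    - [0,0,0,0,0,0]
    - [0,0,0,0,0,0]

```text
time: 9.62
position: [0.473, 0.0424, 0.3024]
tool_rot: [-0.092, 0.996, -0.0, 0.001]
ft_force: [0.2, -0.0, 0.1]
grip_width: 0.0651
grip_force: 0.0
```

Request:
step_arm:
  rows:
    - [-0.0015,0,-0.03,0,0,0]
    - [0,0,-0.032,0,0,0]
    - [0,0,0,0,0,0]
    - [0,0,0,0,0,0]

```text
time: 10.12
position: [0.4719, 0.0418, 0.2405]
tool_rot: [-0.091, 0.996, -0.0, 0.001]
ft_force: [0.5, 0.8, 0.4]
grip_width: 0.0653
grip_force: 0.0
```

Request:
step_arm:
  rows:
    - [0,0,0,0,0,0]
    - [0,0,0,0,0,0]
    - [0,0,0,0,0,0]
    - [0,0,0,0,0,0]
  jaw: 0.01

```text
time: 10.62
position: [0.471, 0.0427, 0.2403]
tool_rot: [-0.092, 0.996, -0.0, 0.0]
ft_force: [0.1, 0.1, 0.1]
grip_width: 0.0332
grip_force: 0.0
```

Request:
step_arm:
  rows:
    - [0,0,0,0,0,0]
    - [0,0,0,0,0,0]
    - [0,0,0,0,0,0]

```text
time: 11.0
position: [0.4709, 0.0431, 0.24]
tool_rot: [-0.092, 0.996, 0.0, -0.0]
ft_force: [0.4, 4.7, 2.1]
grip_width: 0.0199
grip_force: 4.0
```

Request:
step_arm:
  rows:
    - [0,0.001,0,0,0,0]
    - [0,0,0,0,0,0]
    - [0,0,0,0,0,0]

```text
time: 11.38
position: [0.4709, 0.0434, 0.24]
tool_rot: [-0.092, 0.996, -0.0, -0.0]
ft_force: [-1.0, -0.4, 1.2]
grip_width: 0.0199
grip_force: 4.0
```

Request:
step_arm:
  rows:
    - [0,0,0,0,0,0]
    - [0,0,0,0,0,0]
    - [0,0,0,0,0,-10]
    - [0,0,0,0,0,-10]
    - [0,0,0,0,0,-10]
    - [0,0,0,0,0,-10]
    - [0,0,0,0,0,-10]
    - [0,0,0,0,0,-10]
    - [0,0,0,0,0,-10]
    - [0,0,0,0,0,-10]
    - [0,0,0,0,0,-10]
    - [0,0,0,0,0,0]
  jaw: 0.045

```text
time: 12.88
position: [0.4711, 0.0436, 0.24]
tool_rot: [0.638, 0.77, 0.0, 0.0]
ft_force: [-0.2, 0.7, 0.3]
grip_width: 0.0449
grip_force: 0.0
```

Request:
step_arm:
  rows:
    - [0,0,0,0,0,0]
    - [0,0,0,0,0,0]
    - [0,0,0,0,0,0]
    - [0,0,0,0,0,0]
    - [0,0,0,0,0,0]
  jaw: 0.01
  squeeze: 12

```text
time: 13.5
position: [0.4713, 0.0436, 0.24]
tool_rot: [0.639, 0.769, 0.0, 0.0]
ft_force: [0.5, 0.8, -2.1]
grip_width: 0.0195
grip_force: 12.0
```

Run:
```python
from m import *
import pickle
o=pickle.load(open("c0.pkl","rb"))
lsd=cv2.createLineSegmentDetector()
for n in o:
    c=o[n]; g=cv2.cvtColor(c["pixels"],cv2.COLOR_BGR2GRAY)
    A=[]
    for l in lsd.detect(g)[0][:,0]:
        a=ray_z(c,l[0],l[1],.018)[:2]; b=ray_z(c,l[2],l[3],.018)[:2]; m=(a+b)/2; d=b-a; L=np.hypot(*d)
        if L>.08 and np.hypot(*(m-[.58,.06]))<.09:
            t=np.arctan2(d[1],d[0]); t=(t+np.pi/2)%np.pi-np.pi/2
            u=np.array([np.cos(.183),np.sin(.183)]); off=(m-[.4713,.0436])@[-u[1],u[0]]
            if abs(t)<.4: print(n,round(L,3),round(t,4),round(off*1e3,1)); A.append((t,L))
    A=np.array(A); print(n,np.average(A[:,0],weights=A[:,1]))
```

```text
scene 0.088 0.176 -27.3
scene 0.241 0.1816 -58.0
scene 0.089 0.1306 49.4
scene 0.231 0.1878 -49.5
scene 0.17603400956673937
top 0.092 0.186 -29.1
top 0.085 0.1817 33.9
top 0.242 0.1837 52.7
top 0.17 0.1845 -48.6
top 0.18399476154292202
```

Request:
step_arm:
  rows:
    - [0,0,0,0,0,0]
    - [0,0,0,0,0,0]
    - [0,0,0.03,0,0,0]
    - [0,-0.025,0.03,0,0,10]
    - [0,-0.025,0,0,0,10]
    - [0,-0.025,0,0,0,10]
    - [0,-0.025,0,0,0,10]
    - [0,-0.025,0,0,0,10]
    - [0,-0.025,0,0,0,10]
    - [0,-0.025,0,0,0,10]
    - [-0.002,-0.025,0,0,0,10]
    - [-0.0028,-0.0278,-0.02,0,0,10]
  jaw: 0.065

```text
time: 15.0
position: [0.4664, -0.1851, 0.2808]
tool_rot: [-0.095, 0.995, -0.001, 0.001]
ft_force: [-0.2, -0.8, -0.2]
grip_width: 0.0652
grip_force: 0.0
```

Request:
step_arm:
  rows:
    - [0,0,-0.04,0,0,0]
    - [0,0,0,0,0,0]
    - [0,0,0,0,0,0]

```text
time: 15.38
position: [0.4662, -0.184, 0.2406]
tool_rot: [-0.092, 0.996, 0.0, -0.0]
ft_force: [-1.0, -0.3, -0.3]
grip_width: 0.0656
grip_force: 0.0
```

Request:
step_arm:
  rows:
    - [0.0003,-0.0002,-0.03,0,0,0]
    - [0,0,-0.0238,0,0,0]
    - [0,0,0,0,0,0]
    - [0,0,0,0,0,0]

```text
time: 15.88
position: [0.467, -0.1844, 0.1876]
tool_rot: [-0.092, 0.996, -0.001, 0.001]
ft_force: [-0.4, -0.4, 0.8]
grip_width: 0.0655
grip_force: 0.0
```

Request:
step_arm:
  rows:
    - [0,0,0,0,0,0]
    - [0,0,0,0,0,0]
    - [0,0,0,0,0,0]
    - [0,0,0,0,0,0]
  jaw: 0.03
  squeeze: 6

```text
time: 16.38
position: [0.4666, -0.1845, 0.1865]
tool_rot: [-0.092, 0.996, -0.0, 0.0]
ft_force: [-0.8, 0.8, 3.3]
grip_width: 0.0403
grip_force: 6.0
```

Request:
step_arm:
  rows:
    - [0,0,0.03,0,0,0]
    - [0,0,0.04,0,0,0]
    - [0.015,0.048,0.0135,0,0,0]
    - [0.015,0.048,0,0,0,0]
    - [0.015,0.048,0,0,0,0]
    - [0.015,0.048,0,0,0,0]
    - [0.0155,0.0493,0,0,0,0]
    - [0,0,0,0,0,0]
    - [0,0,0,0,0,0]
    - [0,0,0,0,0,0]

```text
time: 17.62
position: [0.5416, 0.0557, 0.2695]
tool_rot: [-0.091, 0.996, -0.0, -0.0]
ft_force: [-0.1, -0.4, -0.7]
grip_width: 0.0405
grip_force: 6.0
```

Request:
step_arm:
  rows:
    - [0.0005,0.0011,-0.02,0,0,0]
    - [0,0,-0.0225,0,0,0]
    - [0,0,0,0,0,0]
    - [0,0,0,0,0,0]
    - [0,0,0,0,0,0]

```text
time: 18.25
position: [0.5428, 0.0576, 0.2281]
tool_rot: [-0.092, 0.996, -0.0, 0.001]
ft_force: [0.3, 0.1, 0.4]
grip_width: 0.0405
grip_force: 6.0
```

Run:
```python
from m import *
c=camera("scene"); print(get_obs()["position"])
u,v=[int(x) for x in proj(c,[.542,.057,.04])]
cv2.imwrite("pics/e.png",cv2.resize(c["pixels"][v-40:v+40,u-50:u+50],None,fx=6,fy=6,interpolation=cv2.INTER_CUBIC))
```

```text
[0.54280102 0.05778252 0.22805738]
```

View pics/e.png

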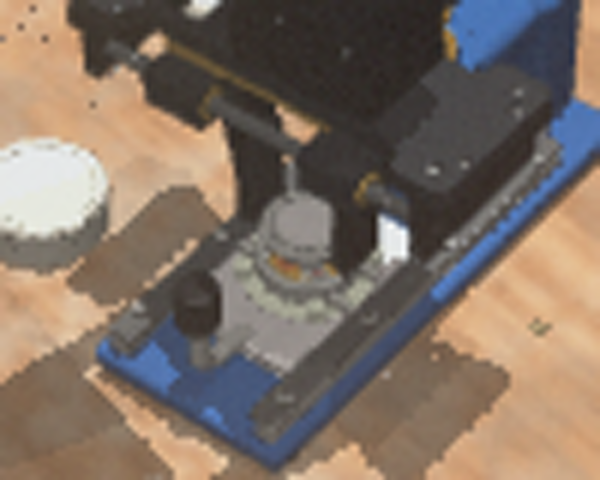

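Request:
step_arm:
  rows:
    - [-0.0007,-0.0009,0,0,0,0]
    - [0,0,-0.0015,0,0,0]
    - [0,0,-0.0015,0,0,0]
    - [0,0,0,0,0,0]
    - [0,0,0,0,0,0]

```text
time: 18.92
position: [0.5418, 0.0572, 0.2241]
tool_rot: [-0.092, 0.996, 0.0, -0.0]
ft_force: [-1.0, 0.5, -1.3]
grip_width: 0.0405
grip_force: 6.0
```

Request:
step_arm:
  rows:
    - [0,0,-0.001,0,0,0]
    - [0,0,-0.001,0,0,0]
    - [0,0,0,0,0,0]

```text
time: 19.3
position: [0.542, 0.057, 0.2223]
tool_rot: [-0.092, 0.996, -0.0, 0.0]
ft_force: [0.6, -1.6, -0.5]
grip_width: 0.0402
grip_force: 6.0
```

Request:
step_arm:
  rows:
    - [0,0,-0.0005,0,0,0]
    - [0,0,0,0,0,0]

```text
time: 19.55
position: [0.542, 0.057, 0.2219]
tool_rot: [-0.092, 0.996, -0.0, 0.0]
ft_force: [-0.2, -1.1, 1.0]
grip_width: 0.0402
grip_force: 6.0
```

Request:
step_arm:
  rows:
    - [0,0,0,0,0,0]
    - [0,0,0,0,0,0]
    - [0,0,0,0,0,0]
    - [0,0,0.02,0,0,0]
    - [0,0,0.04,0,0,0]
    - [-0.04,-0.008,0.01,0,0,0]
    - [-0.0285,-0.005,0,0,0,0]
    - [0,0,0,0,0,0]
    - [0,0,0,0,0,0]
  jaw: 0.06

```text
time: 20.68
position: [0.4744, 0.0441, 0.2919]
tool_rot: [-0.092, 0.996, -0.0, 0.001]
ft_force: [-0.2, -0.2, -0.1]
grip_width: 0.06
grip_force: 0.0
```

Run:
```python
from m import *
c=camera("scene"); print(get_obs()["position"])
u,v=[int(x) for x in proj(c,[.542,.057,.04])]
a=cv2.resize(c["pixels"][v-25:v+25,u-30:u+30],None,fx=6.5,fy=6.5,interpolation=cv2.INTER_CUBIC)
c=camera("top")
u,v=[int(x) for x in proj(c,[.542,.057,.04])]
b=cv2.resize(c["pixels"][v-25:v+25,u-30:u+30],None,fx=6.5,fy=6.5,interpolation=cv2.INTER_CUBIC)
cv2.imwrite("pics/f.png",np.hstack([a,b]))
```

```text
[0.47467123 0.0440525  0.29182009]
```

View pics/f.png

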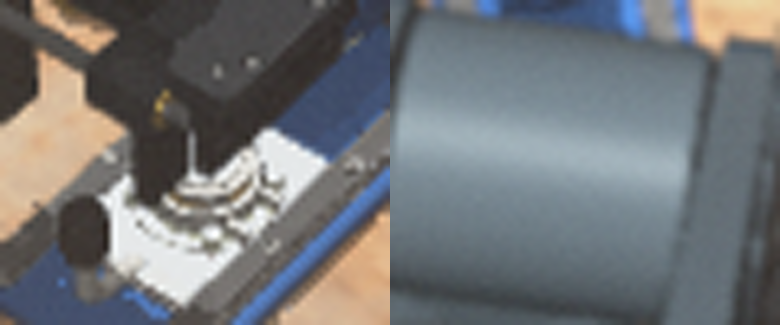

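Request:
step_arm:
  rows:
    - [-0.01,0.045,0,0,0,0]
    - [-0.01,0.045,0,0,0,0]
    - [-0.01,0.045,0,0,0,0]
    - [0,0,0,0,0,0]

```text
time: 21.28
position: [0.4431, 0.1818, 0.2915]
tool_rot: [-0.095, 0.996, 0.0, 0.0]
ft_force: [1.0, 0.3, -0.4]
grip_width: 0.0602
grip_force: 0.0
```

Run:
```python
from m import *
cs=[camera("scene") for _ in range(3)]; c=cs[0]; c["depth"]=np.median([k["depth"] for k in cs],0)
W=cloud(c); m=(np.hypot(W[...,0]-.544,W[...,1]-.057)<.03)&(W[...,2]>.043)
p=W[m]; p=p[p[:,2]<.055]; print(len(p),np.median(p,0),(p.max(0)+p.min(0))/2,np.ptp(p,0))
A=np.c_[p[:,:2]-p[:,:2].mean(0),np.ones(len(p))]; print("tilt",np.linalg.lstsq(A,p[:,2],rcond=None)[0])
u,v=[int(x) for x in proj(c,[.542,.057,.04])]
cv2.imwrite("pics/g.png",cv2.resize(c["pixels"][v-25:v+25,u-30:u+30],None,fx=10,fy=10,interpolation=cv2.INTER_CUBIC))
```

```text
158 [0.54247164 0.05520166 0.04718576] [0.54279826 0.05604652 0.0477255 ] [0.03958336 0.03980089 0.00823999]
tilt [-0.01497626  0.04106676  0.04712479]
```

View pics/g.png

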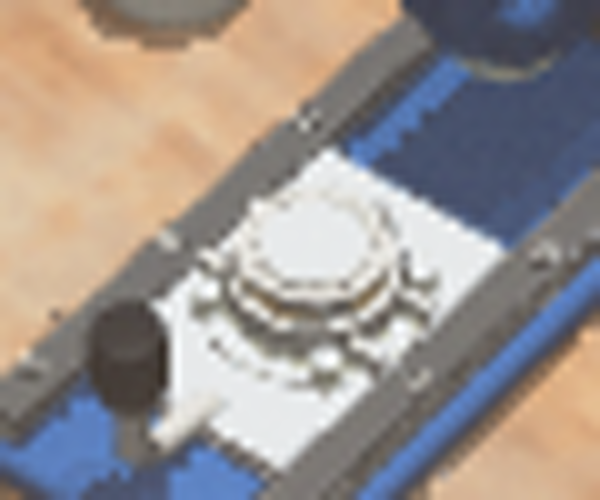

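Request:
step_arm:
  rows:
    - [0.009,-0.046,0,0,0,0]
    - [0.009,-0.046,0,0,0,0]
    - [0.0102,-0.0462,0,0,0,0]
    - [0,0,0,0,0,0]
    - [0,0,0,0,0,0]
    - [0,0,-0.02,0,0,0]
    - [0,0,-0.0315,0,0,0]
    - [0,0,0,0,0,0]
    - [0,0,0,0,0,0]
  jaw: 0.045

```text
time: 22.55
position: [0.4715, 0.0415, 0.2407]
tool_rot: [-0.093, 0.996, 0.0, 0.0]
ft_force: [-0.0, -0.5, -0.1]
grip_width: 0.0448
grip_force: 0.0
```

Request:
step_arm:
  rows:
    - [0,0.0019,0,0,0,0]
    - [0,0,0,0,0,0]
    - [0,0,0,0,0,0]
    - [0,0,0,0,0,0]
    - [0,0,0,0,0,0]
  jaw: 0.01
  squeeze: 12

```text
time: 23.18
position: [0.4715, 0.0432, 0.2406]
tool_rot: [-0.092, 0.996, 0.0, 0.0]
ft_force: [-0.8, 4.2, 6.1]
grip_width: 0.0197
grip_force: 12.0
```

Request:
step_arm:
  rows:
    - [0.002,0.0004,0,0,0,0]
    - [0.004,0.0007,0,0,0,0]
    - [0.007,0.0013,0,0,0,0]
    - [0.007,0.0013,0,0,0,0]
    - [0.007,0.0013,0,0,0,0]
    - [0.007,0.0013,0,0,0,0]
    - [0.007,0.0013,0,0,0,0]
    - [0.007,0.0013,0,0,0,0]
    - [0.007,0.0013,0,0,0,0]
    - [0.007,0.0013,0,0,0,0]
    - [0.004,0.0007,0,0,0,0]
    - [0.002,0.0004,0,0,0,0]

```text
time: 24.68
position: [0.5387, 0.0557, 0.2406]
tool_rot: [-0.092, 0.996, 0.0, -0.001]
ft_force: [-3.5, 3.0, 7.7]
grip_width: 0.0196
grip_force: 12.0
```

Request:
step_arm:
  rows:
    - [0.003,0.0006,0,0,0,0]
    - [0.003,0.0006,0,0,0,0]
    - [0.002,0.0004,0,0,0,0]
    - [0.001,0.0002,0,0,0,0]
    - [0,0,0,0,0,0]

```text
time: 25.3
position: [0.5478, 0.0574, 0.2406]
tool_rot: [-0.092, 0.996, 0.0, -0.001]
ft_force: [-2.8, 3.3, 6.4]
grip_width: 0.0193
grip_force: 12.0
```

Request:
step_arm:
  rows:
    - [0.001,0.0002,0,0,0,0]
    - [0.001,0.0002,0,0,0,0]
    - [0.001,0.0002,0,0,0,0]
    - [0,0,0,0,0,0]

```text
time: 25.8
position: [0.5508, 0.0579, 0.2406]
tool_rot: [-0.092, 0.996, 0.0, -0.001]
ft_force: [-1.5, 2.3, 7.1]
grip_width: 0.0193
grip_force: 12.0
```

Request:
step_arm:
  rows:
    - [0.001,0.0002,0,0,0,0]
    - [0.001,0.0002,0,0,0,0]
    - [0.001,0.0002,0,0,0,0]
    - [0,0,0,0,0,0]

```text
time: 26.3
position: [0.5521, 0.0582, 0.2405]
tool_rot: [-0.092, 0.996, 0.0, -0.004]
ft_force: [-7.0, -0.1, 11.4]
grip_width: 0.0197
grip_force: 12.0
```

Request:
step_arm:
  rows:
    - [0.001,0.0002,0,0,0,0]
    - [0.0005,0,0,0,0,0]
    - [0,0,0,0,0,0]

```text
time: 26.68
position: [0.5527, 0.0583, 0.2404]
tool_rot: [-0.093, 0.996, 0.0, -0.006]
ft_force: [-8.4, -1.3, 12.4]
grip_width: 0.0194
grip_force: 12.0
```

Request:
step_arm:
  rows:
    - [-0.001,0,0,0,0,0]
    - [0,0,0,0,0,0]
    - [0,0,0,0,0,0]
    - [0,0,0.04,0,0,0]
    - [0,0,0.05,0,0,0]
    - [0,0,0.02,0,0,0]
    - [0,0,0,0,0,0]
  jaw: 0.045

```text
time: 27.55
position: [0.5557, 0.0586, 0.3518]
tool_rot: [-0.092, 0.996, -0.0, 0.002]
ft_force: [0.0, 0.6, 0.4]
grip_width: 0.045
grip_force: 0.0
```

Run:
```python
from m import *
print(get_obs()["position"])
c=camera("scene")
W=cloud(c); m=(np.hypot(W[...,0]-.55,W[...,1]-.058)<.03)&(W[...,2]>.070)&(W[...,2]<.085); yy,xx=np.mgrid[:420,:560]
if m.sum(): mu=(xx[m].mean(),yy[m].mean()); print(m.sum(),ray_z(c,*mu,.076), "start was [.47207 .04154]")
a=cv2.resize(c["pixels"][130:230,230:350],None,fx=6,fy=6,interpolation=cv2.INTER_CUBIC); cv2.imwrite("pics/i.png",a)
```

```text
[0.5556689  0.0586037  0.35180136]
45 [0.54966851 0.05576485 0.076     ] start was [.47207 .04154]
```

View pics/i.png

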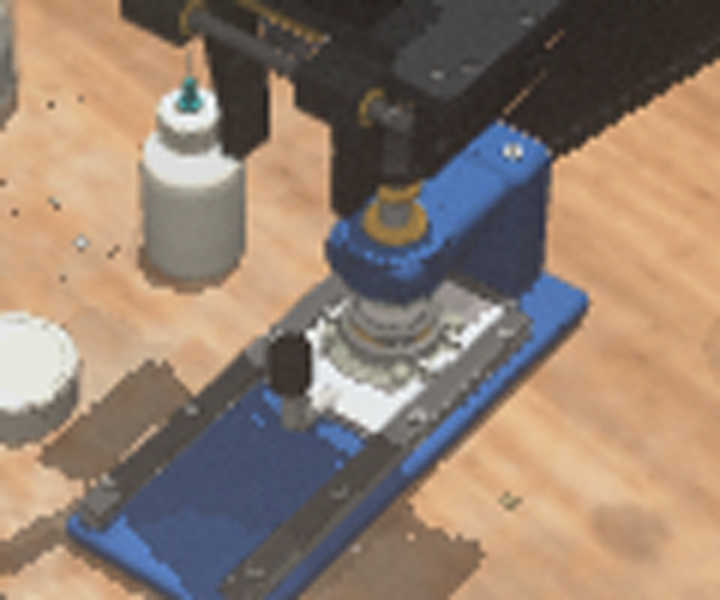

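Request:
step_arm:
  rows:
    - [0.032,0.006,0,0,0,0]
    - [0.0328,0.0066,0,0,0,0]
    - [0,0,-0.01,0,0,0]
    - [0,0,-0.01,0,0,0]
    - [0,0,0,0,0,0]
    - [0,0,0,0,0,0]
    - [0,0,0,0,0,0]
  jaw: 0

```text
time: 28.48
position: [0.6197, 0.0711, 0.3307]
tool_rot: [-0.092, 0.996, -0.0, 0.0]
ft_force: [0.4, 0.5, -0.0]
grip_width: 0.0004
grip_force: 0.0
```

Request:
step_arm:
  rows:
    - [0.0005,0,-0.006,0,0,0]
    - [0,0,-0.003,0,0,0]
    - [0,0,-0.002,0,0,0]
    - [0,0,-0.001,0,0,0]
    - [0,0,-0.001,0,0,0]
    - [0,0,-0.001,0,0,0]
    - [0,0,0,0,0,0]

```text
time: 29.35
position: [0.6202, 0.0712, 0.3163]
tool_rot: [-0.092, 0.996, 0.0, -0.0]
ft_force: [-1.0, -0.2, 3.5]
grip_width: 0.0002
grip_force: 1.7
```

Request:
step_arm:
  rows:
    - [0,0,-0.001,0,0,0]
    - [0,0,-0.001,0,0,0]
    - [0,0,-0.001,0,0,0]
    - [0,0,0,0,0,0]

```text
time: 29.85
position: [0.6202, 0.0712, 0.3131]
tool_rot: [-0.092, 0.996, 0.0, -0.0]
ft_force: [-2.2, 0.6, 3.3]
grip_width: 0.0003
grip_force: 1.8
```

Request:
step_arm:
  rows:
    - [0,0,-0.001,0,0,0]
    - [0,0,-0.001,0,0,0]
    - [0,0,0,0,0,0]

```text
time: 30.22
position: [0.6202, 0.0712, 0.3113]
tool_rot: [-0.092, 0.996, 0.0, -0.0]
ft_force: [-3.5, -1.1, 4.9]
grip_width: -0.0001
grip_force: 2.4
```

Request:
step_arm:
  rows:
    - [0,0,-0.001,0,0,0]
    - [0,0,-0.001,0,0,0]
    - [0,0,0,0,0,0]

```text
time: 30.6
position: [0.6202, 0.0712, 0.3094]
tool_rot: [-0.092, 0.996, -0.0, 0.0]
ft_force: [-2.0, 0.8, 5.2]
grip_width: 0.0002
grip_force: 2.2
```

Ram about 9.8 mm down; first stop not reached yet or just near.

Request:
step_arm:
  rows:
    - [0,0,-0.001,0,0,0]
    - [0,0,-0.001,0,0,0]
    - [0,0,0,0,0,0]

```text
time: 30.98
position: [0.6203, 0.0712, 0.307]
tool_rot: [-0.092, 0.996, 0.0, -0.0]
ft_force: [-2.5, 0.1, 4.1]
grip_width: 0.0002
grip_force: 2.1
```

Request:
step_arm:
  rows:
    - [0,0,-0.001,0,0,0]
    - [0,0,-0.001,0,0,0]
    - [0,0,0,0,0,0]

```text
time: 31.35
position: [0.6203, 0.0713, 0.3058]
tool_rot: [-0.092, 0.996, -0.0, 0.0]
ft_force: [-3.3, -0.3, 8.8]
grip_width: 0.0005
grip_force: 4.1
```

Request:
step_arm:
  rows:
    - [0,0,-0.001,0,0,0]
    - [0,0,0,0,0,0]

```text
time: 31.6
position: [0.6203, 0.0712, 0.305]
tool_rot: [-0.092, 0.996, -0.0, 0.0]
ft_force: [-4.2, 0.0, 9.3]
grip_width: 0.0008
grip_force: 4.6
```

Request:
step_arm:
  rows:
    - [0,0,-0.001,0,0,0]
    - [0,0,0,0,0,0]

```text
time: 31.85
position: [0.6203, 0.0712, 0.3042]
tool_rot: [-0.092, 0.996, -0.0, 0.0]
ft_force: [-4.2, -0.7, 9.9]
grip_width: 0.0002
grip_force: 5.1
```

Request:
step_arm:
  rows:
    - [0,0,-0.001,0,0,0]
    - [0,0,0,0,0,0]

```text
time: 32.1
position: [0.6203, 0.0712, 0.3034]
tool_rot: [-0.092, 0.996, -0.0, 0.0]
ft_force: [-3.3, -0.0, 10.7]
grip_width: 0.0005
grip_force: 5.7
```

Request:
step_arm:
  rows:
    - [0,0,-0.001,0,0,0]
    - [0,0,0,0,0,0]

```text
time: 32.35
position: [0.6203, 0.0712, 0.3027]
tool_rot: [-0.092, 0.996, -0.0, 0.0]
ft_force: [-4.6, -0.5, 12.3]
grip_width: 0.0005
grip_force: 6.2
```

Request:
step_arm:
  rows:
    - [0,0,-0.001,0,0,0]
    - [0,0,0,0,0,0]

```text
time: 32.6
position: [0.6202, 0.0713, 0.3023]
tool_rot: [-0.092, 0.996, -0.0, 0.0]
ft_force: [-5.4, -0.1, 14.9]
grip_width: 0.0003
grip_force: 7.5
```

Request:
step_arm:
  rows:
    - [0,0,-0.001,0,0,0]
    - [0,0,0,0,0,0]

```text
time: 32.85
position: [0.6202, 0.0713, 0.3022]
tool_rot: [-0.092, 0.996, -0.0, 0.001]
ft_force: [-6.8, -0.1, 19.5]
grip_width: 0.0003
grip_force: 9.8
```

Request:
step_arm:
  rows:
    - [0,0,0.0004,0,0,0]
    - [0,0,0,0,0,0]
    - [0,0,0,0,0,0]
    - [0,0,0,0,0,0]
    - [0,0,0,0,0,0]
    - [0,0,0,0,0,0]

```text
time: 33.6
position: [0.6202, 0.0713, 0.3023]
tool_rot: [-0.092, 0.996, -0.0, 0.0]
ft_force: [-6.2, -0.5, 16.9]
grip_width: 0.0005
grip_force: 8.8
```

Held solid. Let it rise gently, then clear out to look.

Request:
step_arm:
  rows:
    - [0,0,0.003,0,0,0]
    - [0,0,0.004,0,0,0]
    - [0,0,0.004,0,0,0]
    - [0,0,0.005,0,0,0]
    - [0,0,0.02,0,0,0]
    - [0,0,0.05,0,0,0]
    - [-0.03,0.02,0.04,0,0,0]
    - [-0.05,0.05,0,0,0,0]
    - [-0.05,0.05,0,0,0,0]
    - [-0.05,0.05,0,0,0,0]
    - [0,0.03,0,0,0,0]
    - [0,0,0,0,0,0]

```text
time: 35.1
position: [0.4577, 0.2556, 0.4256]
tool_rot: [-0.094, 0.996, 0.0, 0.001]
ft_force: [0.4, -0.5, -0.9]
grip_width: 0.0008
grip_force: 0.0
```

Run:
```python
from m import *
c=camera("scene"); W=cloud(c); yy,xx=np.mgrid[:420,:560]
m=(np.hypot(W[...,0]-.55,W[...,1]-.058)<.03)&(W[...,2]>.070)&(W[...,2]<.085); print("grip",ray_z(c,xx[m].mean(),yy[m].mean(),.076))
m=(np.hypot(W[...,0]-.62,W[...,1]-.07)<.035)&(W[...,2]>.12); print("knob",np.median(W[m],0))
m=(np.hypot(W[...,0]-.61,W[...,1]-.065)<.03)&(W[...,2]>.03)&(W[...,2]<.055);print("z<",np.round(np.percentile(W[m][:,2],[50,80,95]),4),m.sum())
cv2.imwrite("pics/j.png",cv2.resize(c["pixels"][130:230,230:350],None,fx=6,fy=6,interpolation=cv2.INTER_CUBIC))
```

```text
grip [0.54926092 0.05530355 0.076     ]
knob [0.6200367  0.06804424 0.13718815]
z< [0.0399 0.0429 0.0445] 187
```

View pics/j.png

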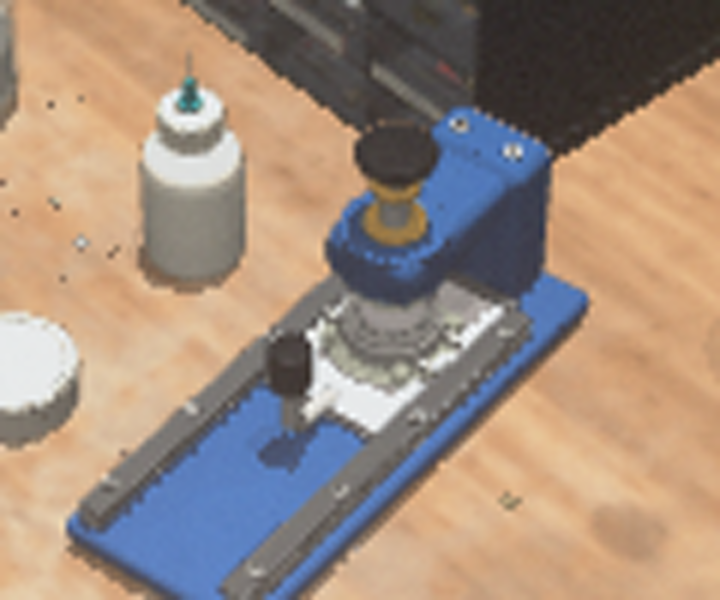

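The picture shows the flange down on the case (crop 390,335) with the gap gone. The knob is back up at 137 mm, and the grip is 72 mm from the plunger axis, so the carriage is fully in.

```bash
python3 -c "
from rig import hand_in; print(hand_in())"
```

```text
the job is handed in; nothing more can be done
None
```

The watch back is snapped down on the case, the carriage is fully in and the plunger is back up. The highest plunger reading was about 20 N, and the job is handed in, but hand-in gave no verdict.

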